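# Clamp the end stop, then hold a bracket against the post for bolting

## Task

I have slid the end stop to the right place on the aluminium post but not clamped it: first lock it there by turning its orange clamp knob clockwise until it is fully home, without shifting the stop. Then take the zinc angle bracket by its gusset, stand it flat on the jig plate with its rubber pad square against the post and its right end up against the stop, and press it against the post with a steady push of about 12 N (not under 6, not over 18) so that I can put the bolts in. Finish while still gripping and pressing it like that: do not let go; leave the other things alone.

Things in the scene. Friction and masses are not known exactly. Their poses are not given: they have to be found in the camera images.
- jig: grey steel jig plate on rubber feet, fixed on the bench, 150 (x) x 320 (y) mm, top at z = 26 mm; origin on the bench under its centre, x away from the robot across the post, y to the left along the post, z up. The bracket goes on its free top, x from -75 mm to the post. Black straps 26 mm wide at y = +142 and -142 mm hold the post (tops at z = 79 mm).
- post: 40 x 40 mm slotted aluminium profile, 350 mm long, fixed on the jig plate along y; its frame is the jig's (same origin and axes). Its front face, towards the robot, is the plane x = +18 mm; its top is at z = 66 mm.
- stop: blue end stop riding on the post; origin on the post's top under the knob, axes parallel to the jig's. Saddle 44 mm long (y from -22 to +22), 11 mm high. An arm (y from +6 to +22 mm) stands out 40 mm in front of the post, down to 3 mm over the plate. Free, it slides along y with about 4 N of friction; clamped, it withstands over 20 N along y.
- stop_face (a point): centre of the stop's ground steel face, against which the bracket's right end goes: at y = +22 mm of the stop, 20 mm in front of the post, 44 mm above the bench; the face looks to +y (left), axes parallel to the jig's
- knob_grip (a point): point on the vertical axis of the clamp knob on the stop, 36 mm above the post's top, where to grip: 5 mm below the top of the orange grip bar, which is 12 mm thick, 46 mm long and 20 mm high. The point's y axis runs along the bar. Under the bar is a 28 mm round hub, 19 to 25 mm below this point.
- clamp_knob (a joint): angle of the clamp knob in rad, growing clockwise seen from above: at 0 (free) the bar lies along the jig's y axis; its end is at 1.45 (clamped), the bar then nearly across the post. It turns against 0.1 N m, up to about 0.2 N m near the end where its screw bears on the post, and stays where it is left.
- bracket: zinc angle bracket, loose, about 0.3 to 0.5 kg; origin at the centre of its foot's underside, +x to its pad side, z up. Foot x -30 to +35 mm, 90 mm wide (y), 6 mm thick; upright flange x 29 to 35 mm, 90 wide, 62 high; upright gusset 8 mm thick (y -4 to +4), 60 high, top edge x -8 to +29 mm. Black rubber pad 84 x 34 mm on its back, face at x = 43 mm; it gives 1 mm per 3 N, at most 7 mm.
- pad (a joint): how far the rubber pad on the bracket's back is squeezed, in m: 0 unloaded, 0.002 at 6 N, 0.004 at 12 N, 0.006 at 18 N. This is the push that counts: if the bracket is also pressed down, friction under its foot (0.6, on the steel plate) takes part of the forward push.
- bracket_grip (a point): point in the gusset to grip, across its 8 mm thickness (along the bracket's y): 44 mm above the bracket's underside, 23 mm in front of the flange, at x = +6 mm of the bracket; axes parallel to the bracket's
- bracket_end (a point): centre of the right end (-y side) of the bracket's flange, which goes against the stop; 45 mm from the bracket's middle, 30 mm above its underside; axes parallel to the bracket's
- bolt_dish: round steel dish with black bolts, 94 mm across, 18 mm high, origin at the centre of its underside; bystander, leave alone
- threadlock: black and blue bottle with a white nozzle, 38 mm across, 118 mm high, origin at the centre of its underside; bystander, leave alone
- grease_tub: white tub with a blue lid, 68 mm across, 53 mm high, origin at the centre of its underside; bystander, leave alone
- bearing_b: ball bearing lying flat, 52 mm across, 15 mm high, origin at the centre of its underside; bystander, leave alone

How it is judged:
By the outcome, as a careful person would: the job done as asked, in the order asked, and still so for the second after the job is handed in, while the arm keeps its last pose, push and grip.
It also fails if it takes over 58 s, if anything falls off the work surface, if the arm or the gripper's body presses on something with over 40 N, if the wrist force passes 120 N, or if a joint passes its speed limit or range.

## Robot

A 6-joint arm with a two-finger parallel gripper is mounted at the origin on a cart in front of the work surface, level with it; the furniture and walls round the work are solid. World frame = base frame: x ahead of the robot, y to its left, z up, the work surface at z = 0. Lengths are in mm, angles in rad, forces in N, time in s.
With the tool pointing down it reaches from about 275 to 750 mm from the base axis. Payload 10.2 kg.
Tool frame: the origin (TCP) lies at the centre of the arm's flange, where the gripper is bolted on; the fingertips stand 173 mm ahead of it and the grasp point (between the pads) lies 155 mm ahead of it; z points along the fingers, y is the line along which they close (so a half turn about z gives the same grasp; the last joint's range is limited). The gripper opens to 85 mm and grips with 20 to 120 N. Pads are 22 mm wide; open, the fingers measure 114 mm over their backs; the gripper's body (76 mm by 85 mm) begins 54 mm behind the grasp point. The pads swing forward as they close: fully open they stand 13 mm farther back than shut.
Start: joints at [-1.497, 0.313, 1.498, -0, 1.331, -0.223], TCP at [153.529, -502.057, 404.694] pointing down, gripper open.
Joint ranges: [-2.94, 2.94], [-0.97, 2.17], [0.19, 2.56], [-1.23, 4.37], [0.02, 3.11], [-2.88, 2.88]. Speed limits (rad/s): [2.39, 2.39, 3.01, 3.14, 3.14, 3.14].

## Interface

Orientations are given as a unit quaternion [w, x, y, z].
In Python, from rig import ctrl gives the robot as it stands.
- The arm moves only by the shell command python3 steer.py 'ROWS' [OPENING] [FORCE]. ROWS is 1 to 8 rows, parted by semicolons, with the numbers parted by commas; each row has 6 numbers: dx, dy, dz in m, then a rotation vector rx, ry, rz in rad; each row is the pose to reach, as a shift and turn from the pose commanded when the command began, along the tool's axes at that moment; what a row does not reach only later rows make up. A row lasts 1/10 s, in which the tool goes at most 50 mm and 0.15 rad, less where a joint would pass 70% of its speed; a pose out of reach is approached as far as the arm can. OPENING is the opening from 0.0 (shut) to 1.0 (fully open), set as the command begins (- or left out keeps the last). The fingers move at their own pace and stop on an object; FORCE is the grip in N (left out, the last holds). Time passes only in rows, so rows that do not move let the fingers close. It prints the time, the measured TCP pose, the force, the opening and the grip force at its end. Input that does not fit is refused with a message, and nothing moves.
- ctrl.sense(): the state, without advancing time (a new reading comes with each control period).
- ctrl.capture(name): name is "scene" or "top"; returns the picture (400x640x3 uint8, red, green, blue); there is no depth.
- ctrl.calibration(name): a dict with "fx", "fy", "cx", "cy" (pixels), "distortion" ([k1, k2, p1, p2, k3] as OpenCV has them; the pictures are not rectified), "position" and "attitude" of the camera in the world. Camera axes: x right, y down, z forward; pixel columns grow to the right and rows downward; lengths in mm; the calibration is good to about 2 mm. A picture is of the moment at which its call begins. calibration takes no time and is no camera call.
- ctrl.finish_job(): hands the job in; it is judged then, once.
The state is a dict: "time_s": time; "joints": joint angles; "dq": joint speeds; "tau": joint torques, N m; "eef_pos": TCP position; "ee_rot": TCP orientation; "force": force on the tool from outside, world axes, zero at the start; "wrist_torque": the same for the moment, N m; "grip_width": opening from 0.0 (shut) to 1.0 (fully open); "grip_force": force on a finger pad.
Only numpy, scipy, OpenCV 4.12 (cv2) and the standard library are available. Lean on these libraries where they do the work, as an engineer would, in place of code of your own. Each camera call takes 0.05 s, during which the arm holds its last target. There are 200 camera calls.

## Working session

There is one attempt and no reset: what is moved stays moved. The work goes in short steps, Python scripts to look and compute and a shell command to move; the robot and the scene stay as the last step left them, time stands still between calls to the robot, and variables do not carry over. Pictures are saved under pics/ and viewed, at most 10 in all, crops included, and the job is handed in when it is done.

```bash
ls; mkdir -p pics
python3 - <<'E'
from rig import ctrl
import cv2
for n in("scene","top"):
    cv2.imwrite(f"pics/{n}0.png",ctrl.capture(n)[:,:,::-1]); print(ctrl.calibration(n))
print(ctrl.sense())
E
```

```text
pics
rig.py
steer.py
{'fx': 466.5159239913228, 'fy': 466.5159239913228, 'cx': 321.5890901702635, 'cy': 199.38872042477408, 'distortion': array([0.00979329, 0.        , 0.        , 0.        , 0.        ]), 'position': array([ 55.71335937, 952.32401162, 990.31359171]), 'attitude': array([ 0.12163955, -0.25761304,  0.86038797, -0.42257766])}
{'fx': 410.48510457927085, 'fy': 410.48510457927085, 'cx': 320.0496323342262, 'cy': 199.6436618519592, 'distortion': array([-0.00899688,  0.        ,  0.        ,  0.        ,  0.        ]), 'position': array([ 558.71135728,  -30.59871553, 1227.55823145]), 'attitude': array([-0.03697928,  0.7079459 , -0.70477332,  0.02719759])}
{'time_s': 0.1, 'joints': array([-1.49741994e+00,  3.13383472e-01,  1.49836758e+00, -1.88096839e-05,
        1.33099474e+00, -2.23363732e-01]), 'dq': array([-0.00019094,  0.00079565, -0.00198055, -0.00056766,  0.00100382,
       -0.00118319]), 'tau': array([ 3.15260797e-03, -4.12898827e+01, -2.60143089e+01, -2.21617233e-04,
        2.97292398e-03,  1.20682952e-06]), 'eef_pos': array([ 153.5146404 , -502.01574088,  404.19516391]), 'ee_rot': array([-5.75630214e-04,  9.89012845e-01,  1.47828485e-01,  3.40895540e-05]), 'force': array([-0.0906418 ,  0.5275688 , -0.34263835]), 'wrist_torque': array([ 0.02419379, -0.01765919,  0.00134056]), 'grip_force': 0.0, 'grip_width': 1.001229988805329}
```

View pics/scene0.png

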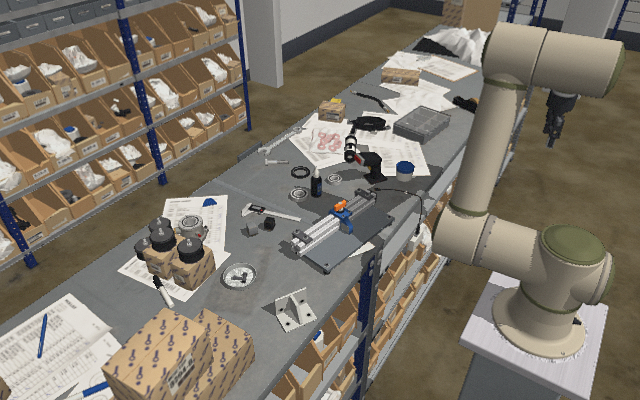

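View pics/top0.png

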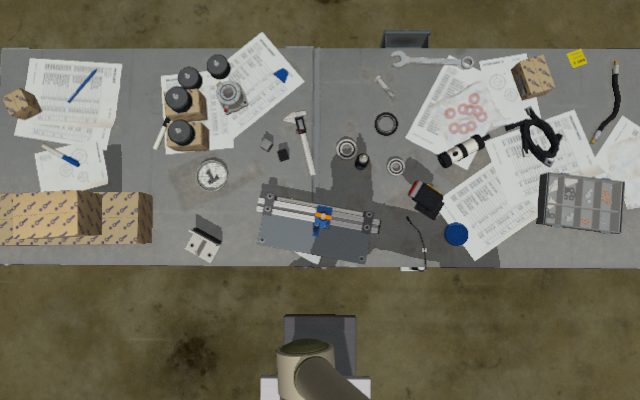

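The top view shows the jig around (318,225), its knob at (322,214), and the bracket at (203,243) with its pad toward the upper right. I'll enlarge both.

Run:
```python
import cv2
t=cv2.imread("pics/top0.png");s=cv2.imread("pics/scene0.png")
cv2.imwrite("pics/tc.png",cv2.resize(t[175:275,180:390],None,fx=3.8,fy=3.8,interpolation=cv2.INTER_CUBIC))
cv2.imwrite("pics/sc.png",cv2.resize(s[180:335,225:425],None,fx=3.8,fy=3.8,interpolation=cv2.INTER_CUBIC))
```

```text
(no output)
```

View pics/tc.png

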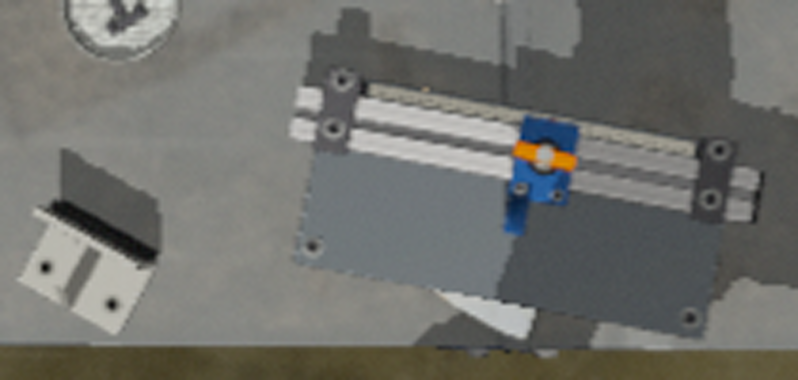

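View pics/sc.png

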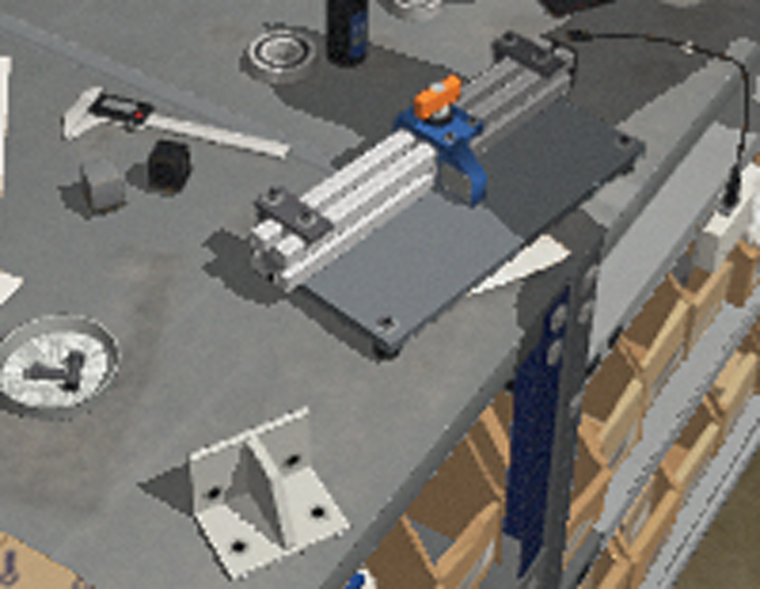

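Crop pixels: plate front corners at (294,263) and (703,338), knob at (546,155), bracket flange from (38,208) to (155,262). In the scene crop the bar top is near (438,90) and the flange top runs from (190,457) to (308,410). I'll fit the poses by reprojection.

```bash
cat > h.py <<'E'
import numpy as np, cv2
from rig import ctrl
from scipy.optimize import least_squares
from scipy.spatial.transform import Rotation as R
def rot(q): return R.from_quat(np.asarray(q)[[1,2,3,0]])
def proj(n,P):
    c=ctrl.calibration(n); Rm=rot(c["attitude"]).as_matrix().T
    K=np.array([[c["fx"],0,c["cx"]],[0,c["fy"],c["cy"]],[0,0,1]])
    return cv2.projectPoints(np.atleast_2d(P).astype(float),cv2.Rodrigues(Rm)[0],-Rm@c["position"],K,c["distortion"])[0][:,0]
def place(p,P): 
    P=np.atleast_2d(P); return R.from_rotvec([0,0,p[2]]).apply(P)+[p[0],p[1],0]
def fit(obs,p0):   # obs: list (cam, local pt, pixel)
    def f(p): return np.concatenate([proj(n,place(p,P))[0]-u for n,P,u in obs])
    r=least_squares(f,p0,loss="soft_l1"); return r.x,r.fun.reshape(-1,2)
def tool(): 
    s=ctrl.sense(); return s["eef_pos"],rot(s["ee_rot"])
E
cat > fit0.py <<'E'
from h import *
T=lambda x,y:np.array([180+(x+.5)/3.8-.5,175+(y+.5)/3.8-.5])
S=lambda x,y:np.array([225+(x+.5)/3.8-.5,180+(y+.5)/3.8-.5])
t,s="top","scene"
J=[(t,[-75,160,26],T(296,263)),(t,[-75,-160,26],T(703,337)),(t,[18,175,66],T(290,137)),(t,[58,175,66],T(298,87)),(t,[18,-175,66],T(753,221)),(t,[58,-175,66],T(763,175)),
(s,[-75,160,26],S(380,345)),(s,[-75,-160,26],S(643,145)),(s,[18,175,26],S(288,290))]
j,r=fit(J,[450,0,-.18]);print("jig",j,r.round(1).tolist())
B=[(t,[-30,45,6],T(18,281)),(t,[-30,-45,6],T(117,335)),(t,[29,45,62],T(35,212)),(t,[29,-45,62],T(152,266)),
(s,[-30,45,6],S(233,574)),(s,[-30,-45,6],S(350,524)),(s,[29,45,62],S(192,460)),(s,[29,-45,62],S(308,412))]
b,r=fit(B,[450,300,-.4]);print("br",b,r.round(1).tolist())
k=[(t,[0,0,107],T(546,155)),(s,[0,0,104],S(438,92))]
kk,r=fit(k,[480,0,0]);print("knob",kk[:2],r.round(1).tolist())
d=R.from_rotvec([0,0,-j[2]]).apply([kk[0]-j[0],kk[1]-j[1],0]);print("knob in jig",d)
E
python3 fit0.py
```

```text
jig [ 5.83524260e+02 -6.73990556e-01 -1.78638478e-01] [[-0.7, -0.1], [0.4, 0.8], [-0.2, -0.0], [0.4, -0.7], [-0.4, 0.4], [-0.7, -1.4], [2.2, -0.8], [0.6, -0.7], [-0.5, 0.2]]
br [ 5.27642191e+02  3.34783306e+02 -4.84805867e-01] [[0.2, 0.1], [0.4, 0.3], [-0.7, 0.4], [-4.1, 1.2], [-0.5, -0.0], [0.1, -0.8], [-0.6, -0.7], [0.3, -1.1]]
knob [616.53508084 -23.41962758] [[-0.2, 0.3], [-0.2, -0.8]]
knob in jig [ 36.52717359 -16.51798625   0.        ]
```

```bash
cat > go.py <<'E'
import sys
from h import *
# python3 go.py x y z phi : delta to target TCP (tool down, tool x at world angle phi), in tool axes
x,y,z,f=map(float,sys.argv[1:5]); p,r=tool()
rt=R.from_rotvec([0,0,f])*R.from_rotvec([np.pi,0,0])
print("shift",r.inv().apply(np.array([x,y,z])-p).round(1),"rotvec",(r.inv()*rt).as_rotvec().round(3),"now",p.round(1))
E
python3 go.py 617.3 -23.6 330 1.392
```

```text
shift [ 583.4 -321.8   74.7] rotvec [-1.000e-03 -1.000e-03 -1.095e+00] now [ 153.5 -502.   404.2]
```
Rotation 1.095 in rows: each row absolute from the start. "each row is the pose to reach, goes at most 50mm and .15 rad; what not reached only later rows make up." So 2 commands each 8 rows; I can give all rows the final pose? "a pose out of reach approached as far..." Rows clamps: simply repeat final pose. Straight path clamps. Joint 70% speed clamps fine. But "few and round" rows. Do rows: 8 x the same final.

Units first: shifts go in m. So 50 mm is 0.05, 380 mm is 0.38.

```bash
python3 steer.py '0.048,-0.026,0.006,0,0,-0.137;0.096,-0.053,0.012,0,0,-0.274;0.145,-0.08,0.018,0,0,-0.411;0.193,-0.107,0.025,0,0,-0.548;0.242,-0.134,0.031,0,0,-0.685;0.29,-0.16,0.037,0,0,-0.82;0.335,-0.185,0.043,0,0,-0.96;0.38,-0.21,0.05,0,0,-1.095' 0.5 20 && python3 go.py 617.3 -23.6 330 1.392
```

```text
time_s: 0.9
eef_pos: [431.0, -214.7, 359.1]
ee_rot: [0.0, 0.766, 0.643, 0.0]
force: [-0.0, -1.6, 1.1]
grip_width: 0.498
grip_force: 0.0
shift [220.4 150.5  29.1] rotvec [0.    0.    0.005] now [ 431.  -214.7  359.1]
```

Scaled: 25 mm is 0.025, 199 mm is 0.199.

```bash
python3 steer.py '0.036,0.025,0.004,0,0,0;0.073,0.05,0.01,0,0,0;0.11,0.075,0.014,0,0,0;0.146,0.1,0.018,0,0,0;0.18,0.122,0.024,0,0,0;0.199,0.134,0.026,0,0,0;0.199,0.134,0.026,0,0,0;0.199,0.134,0.026,0,0,0' && python3 go.py 617.3 -23.6 330 1.392
python3 - <<'E'
from h import *
t=ctrl.capture("top")[...,::-1];s=ctrl.capture("scene")[...,::-1]
cv2.imwrite("pics/k1.png",np.vstack([cv2.resize(t[170:250,250:390],(700,400),interpolation=2)[:300],cv2.resize(s[170:230,280:420],(700,300),interpolation=2)]))
E
```

```text
time_s: 1.7
eef_pos: [597.1, -44.7, 332.9]
ee_rot: [-0.0, 0.767, 0.641, -0.0]
force: [-0.5, -0.6, 0.2]
grip_width: 0.495
grip_force: 0.0
shift [24.3 16.2  2.9] rotvec [-0.001  0.     0.   ] now [597.1 -44.7 332.9]
```

View pics/k1.png

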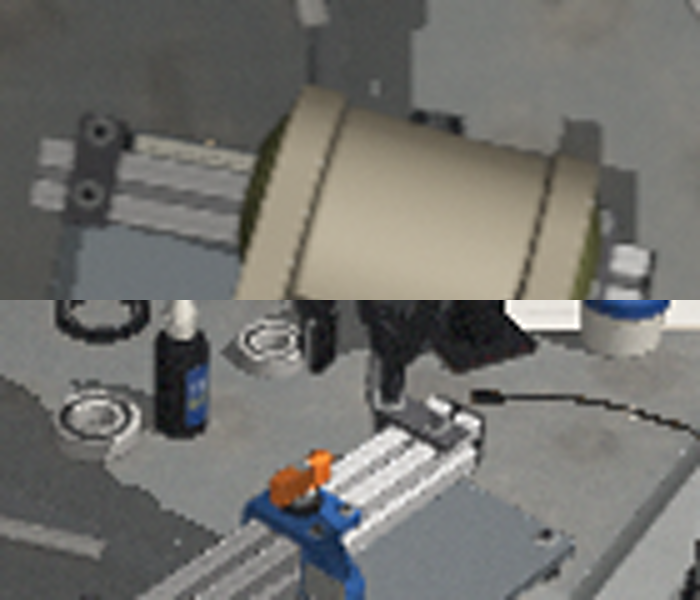

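The scene pane shows the fingers right of and behind the orange knob, with the knob at about pixel (340,205.6). Next I'll centre above it and check with the scene camera.

Scaled: 24.3 mm is 0.0243, 24 mm is 0.024.

```bash
python3 steer.py '0.012,0.008,0.01,0,0,0;0.024,0.016,0.022,0,0,0;0.0243,0.0162,0.03,0,0,0;0.0243,0.0162,0.03,0,0,0;0.0243,0.0162,0.03,0,0,0' && python3 go.py 617.3 -23.6 300 1.392
python3 - <<'E'
from h import *
s=ctrl.capture("scene")[...,::-1]
cv2.imwrite("pics/k2.png",cv2.resize(s[165:235,290:390],(800,560),interpolation=2))
p,r=tool()
for z in (173,155,168): print(z,((proj("scene",p+r.apply([0,0,z]))[0]-[290,165]+.5)*8).round(0))
for dy in(-21,21): print(dy,((proj("scene",p+r.apply([0,dy,168]))[0]-[290,165]+.5)*8).round(0))
print(((proj("scene",[617.3,-23.6,107])[0]-[290,165]+.5)*8))
E
```

```text
time_s: 2.3
eef_pos: [617.4, -23.9, 303.4]
ee_rot: [-0.0, 0.768, 0.641, -0.0]
force: [0.3, 0.3, 0.5]
grip_width: 0.501
grip_force: 0.0
shift [ 0.3 -0.1  3.4] rotvec [-0.     0.    -0.001] now [617.4 -23.9 303.4]
173 [403. 252.]
155 [404. 214.]
168 [403. 241.]
-21 [445. 265.]
21 [362. 218.]
[400.50253744 301.58201325]
```

View pics/k2.png

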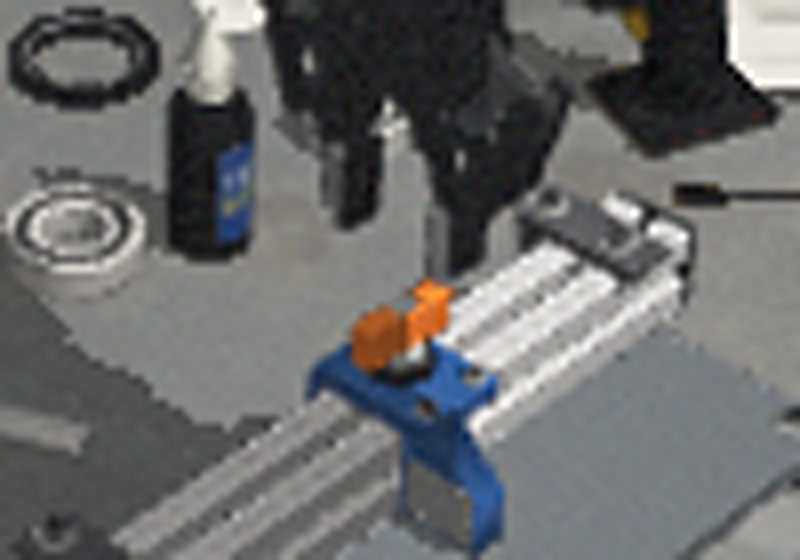

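Fingertips are at about (355,222) and (460,270), straddling the bar, whose top centre is at about (402,303). That matches the prediction, so I'll descend and close.

Scaled: 43 mm is 0.043, 36 mm is 0.036.

```bash
python3 steer.py '0,0,0.012,0,0,0;0,0,0.024,0,0,0;0,0,0.036,0,0,0;0,0,0.043,0,0,0;0,0,0.043,0,0,0;0,0,0.043,0,0,0' && python3 steer.py '0,0,0,0,0,0;0,0,0,0,0,0;0,0,0,0,0,0;0,0,0,0,0,0;0,0,0,0,0,0' 0.0 20
```

```text
time_s: 2.95
eef_pos: [617.6, -23.6, 260.5]
ee_rot: [0.0, 0.767, 0.641, 0.0]
force: [-0.2, -0.0, -0.4]
grip_width: 0.503
grip_force: 0.0
time_s: 3.45
eef_pos: [616.4, -23.3, 260.9]
ee_rot: [-0.002, 0.767, 0.641, -0.002]
force: [-14.9, 1.2, 10.7]
grip_width: 0.133
grip_force: 23.9
```

Scaled: -1.5 mm is -0.0015, -1 mm is -0.001.

```bash
python3 steer.py '0,-0.001,-0.0005,0,0,0;0,-0.0015,-0.0005,0,0,0;0,-0.0015,-0.0005,0,0,0'; python3 -c "
from h import *
s=ctrl.sense();print(s['force'],rot(s['ee_rot']).inv().apply(s['force']),s['wrist_torque'])"
```

```text
time_s: 3.75
eef_pos: [615.6, -23.2, 261.0]
ee_rot: [-0.001, 0.767, 0.641, -0.001]
force: [-6.7, -0.5, 2.4]
grip_width: 0.132
grip_force: 23.0
[-6.71195444 -0.45967967  2.39643535] [-1.64757293 -6.52800908 -2.38225544] [-0.02887291  0.98819835 -0.05478949]
```

```bash
python3 steer.py '0,-0.0013,0,0,0,0;0,-0.0013,0,0,0,0;0,-0.0013,0,0,0,0.1;0,-0.0013,0,0,0,0.2;0,-0.0013,0,0,0,0.3;0,-0.0013,0,0,0,0.3'; python3 -c "
from h import *
s=ctrl.sense();print(rot(s['ee_rot']).inv().apply(s['force']),s['wrist_torque'])"
```

```text
time_s: 4.35
eef_pos: [614.7, -23.1, 261.0]
ee_rot: [-0.0, 0.855, 0.519, -0.0]
force: [-4.1, -0.2, 1.4]
grip_width: 0.137
grip_force: 23.1
[-2.01561709 -3.53836565 -1.42383151] [-0.08781863  0.48799797 -0.10993081]
```

```bash
cat > f.py <<'E'
from h import *
s=ctrl.sense();r=rot(s['ee_rot']);x=r.apply([1,0,0])
print("jig-frame F",R.from_rotvec([0,0,.179]).apply(s['force']).round(1),"Mz",s['wrist_torque'].round(3),"phi",np.arctan2(x[1],x[0]).round(3),s['eef_pos'].round(1),"q6",s['joints'][5].round(2))
E
python3 steer.py '-0.0002,-0.0005,0,0,0,0.1;-0.0002,-0.0005,0,0,0,0.2;-0.0002,-0.0005,0,0,0,0.3;-0.0002,-0.0005,0,0,0,0.4;-0.0002,-0.0005,0,0,0,0.4'; python3 f.py
```

```text
time_s: 4.85
eef_pos: [614.1, -22.7, 261.0]
ee_rot: [-0.0, 0.94, 0.34, -0.0]
force: [-4.8, 2.8, 2.0]
grip_width: 0.136
grip_force: 23.3
jig-frame F [-5.2  1.9  2. ] Mz [ 0.403  0.678 -0.031] phi 0.693 [614.1 -22.7 261. ] q6 0.65
```

Scaled: -0.7 mm is -0.0007, -0.2 mm is -0.0002.

```bash
python3 steer.py '-0.0002,-0.0007,0,0,0,0;-0.0002,-0.0007,0,0,0,0.1;-0.0002,-0.0007,0,0,0,0.2;-0.0002,-0.0007,0,0,0,0.3;-0.0002,-0.0007,0,0,0,0.3'; python3 f.py
```

```text
time_s: 5.35
eef_pos: [613.6, -22.2, 261.0]
ee_rot: [-0.0, 0.981, 0.196, 0.0]
force: [-3.1, 4.7, 3.5]
grip_width: 0.136
grip_force: 23.3
jig-frame F [-3.9  4.1  3.5] Mz [ 0.66   0.517 -0.065] phi 0.394 [613.6 -22.2 261. ] q6 0.95
```

Scaled: -1.2 mm is -0.0012.

```bash
python3 steer.py '0,-0.0012,0,0,0,0;0,-0.0012,0,0,0,0;0,-0.0012,0,0,0,0.1'; python3 f.py
```

```text
time_s: 5.65
eef_pos: [613.3, -21.7, 261.0]
ee_rot: [0.0, 0.989, 0.146, 0.0]
force: [-1.1, 0.4, 1.9]
grip_width: 0.131
grip_force: 23.1
jig-frame F [-1.2  0.2  1.9] Mz [0.004 0.183 0.139] phi 0.293 [613.3 -21.7 261. ] q6 1.05
```

Scaled: -0.2 mm is -0.0002.

```bash
python3 steer.py '0,0,0,0,0,0.1;0,-0.0002,0,0,0,0.2;0,-0.0002,0,0,0,0.2'; python3 f.py;python3 steer.py '0,-0.0003,0,0,0,0.08;0,-0.0003,0,0,0,0.15;0,-0.0003,0,0,0,0.15'; python3 f.py
```

```text
time_s: 5.95
eef_pos: [613.2, -21.4, 261.0]
ee_rot: [0.0, 0.999, 0.046, 0.0]
force: [-0.4, -0.2, 2.0]
grip_width: 0.135
grip_force: 23.1
jig-frame F [-0.4 -0.3  2. ] Mz [-0.021  0.126 -0.029] phi 0.093 [613.2 -21.4 261. ] q6 1.25
time_s: 6.25
eef_pos: [613.2, -21.1, 261.0]
ee_rot: [0.0, 1.0, -0.028, 0.0]
force: [-0.7, -0.3, 2.1]
grip_width: 0.132
grip_force: 23.2
jig-frame F [-0.7 -0.4  2.1] Mz [-0.015 -0.025 -0.096] phi -0.055 [613.2 -21.1 261. ] q6 1.4
```

```bash
python3 steer.py '0,0,0,0,0,0.06;0,0,0,0,0,0.06;0,0,0,0,0,0.06'; python3 f.py;python3 steer.py '0,0,0,0,0,0.08;0,0,0,0,0,0.08;0,0,0,0,0,0.08'; python3 f.py
```

```text
time_s: 6.55
eef_pos: [613.1, -21.0, 261.0]
ee_rot: [0.0, 0.998, -0.057, 0.0]
force: [-1.7, -0.4, 4.1]
grip_width: 0.134
grip_force: 35.7
jig-frame F [-1.6 -0.7  4.1] Mz [-0.024  0.303  0.614] phi -0.114 [613.1 -21.  261. ] q6 1.46
time_s: 6.85
eef_pos: [613.1, -20.9, 261.1]
ee_rot: [0.0, 0.995, -0.096, 0.0]
force: [-2.2, 0.2, 5.6]
grip_width: 0.133
grip_force: 64.5
jig-frame F [-2.2 -0.1  5.6] Mz [0.005 0.38  1.576] phi -0.193 [613.1 -20.9 261.1] q6 1.54
```

Torque climbed to 1.6 N m with no further rotation, so the knob is at its end stop. Now I'll back off, release, lift and head toward the bracket.

```bash
python3 steer.py '0,0,0,0,0,-0.09;0,0,0,0,0,-0.09'; python3 steer.py '0,0,0,0,0,0;0,0,0,0,0,0;0,0,0,0,0,0;0,0,-0.03,0,0,0;0,0,-0.06,0,0,0;0,0,-0.08,0,0,0;0,0,-0.08,0,0,0' 0.6 20; python3 go.py 532.9 332 300 -0.485
```

```text
time_s: 7.05
eef_pos: [613.1, -21.0, 261.1]
ee_rot: [-0.0, 0.999, -0.052, 0.0]
force: [-2.1, 0.1, 4.6]
grip_width: 0.135
grip_force: 34.1
time_s: 7.75
eef_pos: [613.4, -21.0, 343.6]
ee_rot: [0.0, 0.999, -0.054, 0.003]
force: [-0.6, 1.6, -0.8]
grip_width: 0.599
grip_force: 0.0
shift [-118.5 -342.2   42.9] rotvec [-0.001 -0.005  0.376] now [613.4 -21.  343.6]
```

Scaled: -340 mm is -0.34, -315 mm is -0.315.

```bash
python3 steer.py '-0.016,-0.046,0,0,0,0.1;-0.032,-0.092,0,0,0,0.2;-0.048,-0.138,0,0,0,0.3;-0.064,-0.184,0.005,0,0,0.376;-0.08,-0.23,0.01,0,0,0.376;-0.096,-0.276,0.015,0,0,0.376;-0.11,-0.315,0.02,0,0,0.376;-0.12,-0.34,0.025,0,0,0.376'; python3 steer.py '0,0,0,0,0,0;0,0,0,0,0,0';  python3 go.py 530 334 270 -0.485;  python3 - <<'E'
from h import *
t=ctrl.capture("top")[...,::-1];s=ctrl.capture("scene")[...,::-1]
a=cv2.resize(t[180:255,250:390],(700,375),interpolation=2)
b=cv2.resize(s[180:240,270:420],(700,280),interpolation=2) if 0 else s
cv2.imwrite("pics/t1.png",t);cv2.imwrite("pics/s1.png",s)
c=cv2.resize(s[160:330,255:405],(450,510),interpolation=2)
d=cv2.resize(t[185:245,280:350],(350,300),interpolation=2)
o=np.zeros((510,800,3),np.uint8);o[:,:450]=c;o[:300,450:]=d
cv2.imwrite("pics/b1.png",o)
E
```

```text
time_s: 8.55
eef_pos: [529.2, 332.6, 314.1]
ee_rot: [0.0, 0.971, -0.239, -0.001]
force: [-0.3, -0.7, 0.2]
grip_width: 0.6
grip_force: 0.0
time_s: 8.75
eef_pos: [530.4, 330.0, 314.6]
ee_rot: [0.001, 0.971, -0.24, -0.001]
force: [0.5, -0.6, 0.6]
grip_width: 0.598
grip_force: 0.0
shift [-2.2 -3.5 44.6] rotvec [0.001 0.001 0.001] now [530.4 330.  314.6]
```

View pics/b1.png

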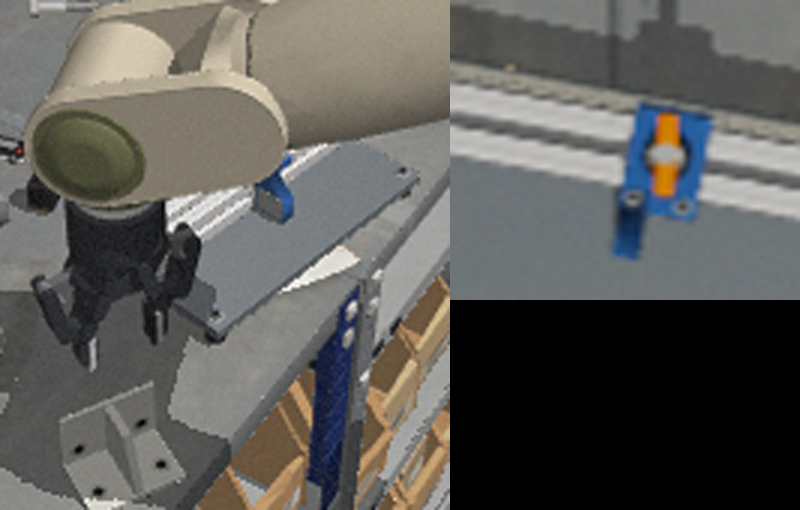

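The knob bar is now across the post, at top-view pixel (324,216). The bracket is below and ahead of the fingers. I'll check the stop shift by its blue mask and descend.

```bash
python3 - <<'E'
from h import *
for n in("top0","t1"):
    t=cv2.imread(f"pics/{n}.png").astype(int)[195:245,295:345]; b=t[...,0]-t[...,2]; w=(b>60)*1.0
    y,x=np.nonzero(w); o=(t[...,2]-t[...,0]>100); oy,ox=np.nonzero(o)
    print(n,w.sum(),x.min(),x.max(),y.min(),y.max(),x.mean().round(2),y.mean().round(2),"orange",ox.mean().round(2),oy.mean().round(2))
E
python3 steer.py '-0.001,-0.002,0.03,0,0,0;-0.002,-0.0035,0.06,0,0,0;-0.0022,-0.0035,0.085,0,0,0;-0.0022,-0.0035,0.105,0,0,0;-0.0022,-0.0035,0.115,0,0,0;-0.0022,-0.0035,0.115,0,0,0;-0.0022,-0.0035,0.115,0,0,0'; python3 f.py
```

```text
top0 196.0 18 36 11 41 26.41 24.31 orange 28.2 20.57
t1 195.0 18 36 11 41 26.9 24.15 orange 27.72 20.53
time_s: 9.55
eef_pos: [530.7, 333.8, 201.9]
ee_rot: [-0.0, 0.971, -0.24, 0.001]
force: [-0.7, -0.2, -0.1]
grip_width: 0.6
grip_force: 0.0
jig-frame F [-0.7 -0.4 -0.1] Mz [ 0.018 -0.02   0.016] phi -0.485 [530.7 333.8 201.9] q6 2.43
```

```bash
python3 steer.py '0,0,0.002,0,0,0;0,0,0.002,0,0,0;0,0,0.002,0,0,0;0,0,0.002,0,0,0;0,0,0.002,0,0,0;0,0,0.002,0,0,0' 0.0 20; python3 f.py
```

```text
time_s: 10.15
eef_pos: [530.3, 334.2, 199.5]
ee_rot: [-0.0, 0.971, -0.24, 0.0]
force: [-0.9, 0.0, 6.0]
grip_width: 0.093
grip_force: 25.1
jig-frame F [-0.9 -0.1  6. ] Mz [-0.031  0.095 -0.018] phi -0.484 [530.3 334.2 199.5] q6 2.43
```

```bash
python3 steer.py '0,0,0,0,0,0;0,0,0,0,0,0;0,0,-0.01,0,0,0;0,0,-0.03,0,0,0;0,0,-0.06,0,0,0;0,0,-0.09,0,0,0;0,0,-0.1,0,0,0;0,0,-0.1,0,0,0' 0.0 70; python3 f.py; python3 go.py 550.8 70.6 299 -0.179
```

```text
time_s: 10.95
eef_pos: [530.2, 334.1, 299.6]
ee_rot: [-0.0, 0.971, -0.24, 0.001]
force: [0.3, 0.1, -4.0]
grip_width: 0.082
grip_force: 68.5
jig-frame F [ 0.3  0.1 -4. ] Mz [ 0.009  0.066 -0.   ] phi -0.484 [530.2 334.1 299.6] q6 2.43
shift [140.9 223.6   0.4] rotvec [-0.001 -0.001 -0.305] now [530.2 334.1 299.6]
```

Lifted: about 4 N, or 0.4 kg. Moving to hover over the plate.

Scaled: 224 mm is 0.224, 214 mm is 0.214.

```bash
python3 steer.py '0.02,0.032,0,0,0,-0.05;0.04,0.064,0,0,0,-0.1;0.06,0.096,0,0,0,-0.15;0.08,0.128,0,0,0,-0.2;0.1,0.16,0,0,0,-0.25;0.12,0.192,0,0,0,-0.3;0.135,0.214,0,0,0,-0.305;0.141,0.224,0,0,0,-0.305'; python3 steer.py '0,0,0.02,0,0,0;0,0,0.04,0,0,0;0,0,0.05,0,0,0;0,0,0.05,0,0,0;0,0,0.05,0,0,0'; python3 f.py; python3 go.py 550.8 70.6 226 -0.179;  python3 - <<'E'
from h import *
t=ctrl.capture("top")[...,::-1];s=ctrl.capture("scene")[...,::-1]
cv2.imwrite("pics/p1.png",cv2.resize(s[175:270,285:405],(720,570),interpolation=2))
E
```

```text
time_s: 11.75
eef_pos: [550.6, 68.1, 297.0]
ee_rot: [0.0, 0.996, -0.091, -0.002]
force: [0.5, 0.9, -5.4]
grip_width: 0.079
grip_force: 69.2
time_s: 12.25
eef_pos: [550.8, 70.5, 249.1]
ee_rot: [-0.0, 0.996, -0.089, 0.0]
force: [-0.2, -0.5, -3.2]
grip_width: 0.085
grip_force: 69.2
jig-frame F [-0.1 -0.5 -3.2] Mz [-0.021  0.024  0.001] phi -0.179 [550.8  70.5 249.1] q6 1.67
shift [-0.  -0.  23.1] rotvec [-0. -0.  0.] now [550.8  70.5 249.1]
```

View pics/p1.png

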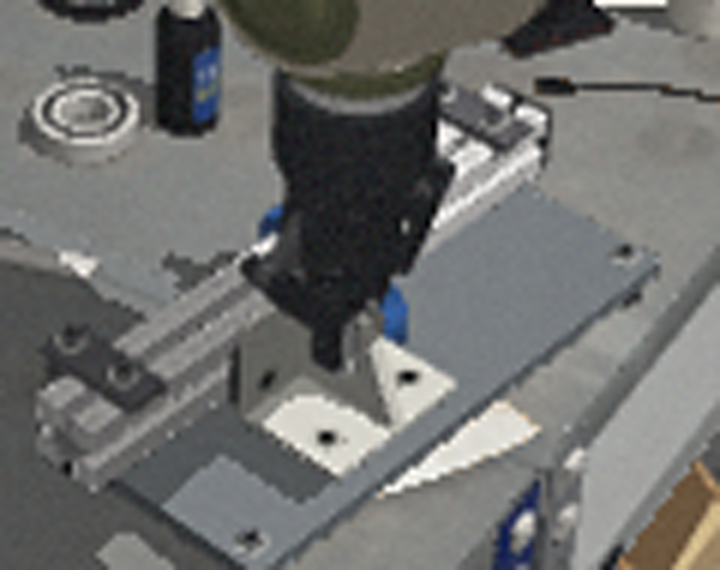

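The bracket hovers square over the plate between the stop (blue at (395,310)) and the left strap, with the pad clear of the post. I'll lower until contact.

```bash
python3 steer.py '0,0,0.01,0,0,0;0,0,0.018,0,0,0;0,0,0.021,0,0,0;0,0,0.021,0,0,0;0,0,0.021,0,0,0'; python3 f.py; python3 steer.py '0,0,0.0007,0,0,0;0,0,0.0015,0,0,0;0,0,0.0015,0,0,0;0,0,0.0015,0,0,0'; python3 f.py
```

```text
time_s: 12.85
eef_pos: [550.8, 70.2, 227.9]
ee_rot: [-0.0, 0.996, -0.089, 0.0]
force: [-0.3, 0.3, -4.0]
grip_width: 0.082
grip_force: 69.2
jig-frame F [-0.4  0.2 -4. ] Mz [0.056 0.008 0.028] phi -0.179 [550.8  70.2 227.9] q6 1.67
time_s: 13.25
eef_pos: [550.7, 70.2, 226.4]
ee_rot: [-0.0, 0.996, -0.089, 0.0]
force: [-0.3, -0.4, -2.8]
grip_width: 0.082
grip_force: 69.2
jig-frame F [-0.2 -0.5 -2.8] Mz [ 0.017  0.013 -0.028] phi -0.179 [550.7  70.2 226.4] q6 1.67
```

```bash
for i in 1 2 ; do python3 steer.py '0,0,0.0005,0,0,0;0,0,0.0005,0,0,0;0,0,0.0005,0,0,0'>/dev/null; python3 f.py;done
```

```text
jig-frame F [ 0.3  0.6 -4.1] Mz [-0.03   0.036  0.025] phi -0.179 [550.7  70.2 225.9] q6 1.67
jig-frame F [-1.6 -0.2 -0.5] Mz [-0.011  0.227 -0.005] phi -0.179 [550.7  70.2 225.6] q6 1.67
```

```bash
python3 steer.py '0.004,0,-0.0003,0,0,0;0.008,0,-0.0003,0,0,0;0.012,0,-0.0003,0,0,0;0.015,0,-0.0003,0,0,0;0.015,0,-0.0003,0,0,0'>/dev/null; python3 f.py; python3 steer.py '0,0.003,0,0,0,0;0,0.006,0,0,0,0;0,0.008,0,0,0,0;0,0.008,0,0,0,0'>/dev/null; python3 f.py
```

```text
jig-frame F [ 0.3 -1.3 -2.6] Mz [-0.006 -0.086  0.004] phi -0.179 [565.9  67.4 225.6] q6 1.66
jig-frame F [-0.7 -0.  -4.3] Mz [-0.006  0.078 -0.008] phi -0.18 [563.9  59.3 225.6] q6 1.65
```

```bash
for i in 1 2 ; do python3 steer.py '0,0.001,0,0,0,0;0,0.001,0,0,0,0;0,0.001,0,0,0,0'>/dev/null; python3 f.py;done
```

```text
jig-frame F [ 0.9 -0.7 -3.4] Mz [-0.011  0.007  0.051] phi -0.179 [563.8  58.7 225.7] q6 1.65
jig-frame F [-0.1  0.8 -4.5] Mz [ 0.035  0.055 -0.009] phi -0.179 [563.7  57.7 225.7] q6 1.65
```

```bash
for i in 1 2 3 4; do python3 steer.py '0,0.0006,0,0,0,0;0,0.0006,0,0,0,0'>/dev/null; python3 f.py;done
```

```text
jig-frame F [-0.9  0.3 -4.1] Mz [ 0.012  0.053 -0.016] phi -0.179 [563.6  57.1 225.7] q6 1.64
jig-frame F [ 1.  -0.7 -4.3] Mz [0.002 0.004 0.001] phi -0.179 [563.5  56.5 225.7] q6 1.64
jig-frame F [-0.4  2.5 -3.4] Mz [0.489 0.014 0.01 ] phi -0.179 [563.3  56.2 225.7] q6 1.64
jig-frame F [-1.   5.3 -3.2] Mz [ 0.957 -0.085  0.072] phi -0.179 [563.2  55.9 225.8] q6 1.64
```

```bash
python3 steer.py '0.001,-0.0003,0.0003,0,0,0;0.002,-0.0003,0.0003,0,0,0;0.003,-0.0003,0.0003,0,0,0;0.003,-0.0003,0.0003,0,0,0'>/dev/null; python3 f.py; for i in 1 2; do python3 steer.py '0.001,0,0,0,0,0;0.001,0,0,0,0,0'>/dev/null; python3 f.py;done
```

```text
jig-frame F [-4.   4.4  0.3] Mz [0.756 0.489 0.001] phi -0.179 [566.1  55.6 225.6] q6 1.64
jig-frame F [-3.   5.1  1. ] Mz [ 0.791  0.493 -0.   ] phi -0.179 [567.   55.4 225.6] q6 1.64
jig-frame F [-3.1  3.8  0.4] Mz [ 0.766  0.537 -0.012] phi -0.179 [568.   55.2 225.6] q6 1.64
```

```bash
for i in 1 2 3 4; do python3 steer.py '0.001,0,0,0,0,0;0.001,0,0,0,0,0'>/dev/null; python3 f.py;done
```

```text
jig-frame F [-3.7  4.1  0.2] Mz [ 0.766  0.537 -0.032] phi -0.179 [569.   55.1 225.6] q6 1.64
jig-frame F [-3.9  4.2 -0.6] Mz [ 0.791  0.49  -0.004] phi -0.179 [570.   54.9 225.6] q6 1.64
jig-frame F [-3.3  3.7 -0.2] Mz [0.821 0.475 0.021] phi -0.179 [571.   54.7 225.6] q6 1.64
jig-frame F [-5.1  3.9  0.3] Mz [0.802 0.678 0.022] phi -0.179 [571.9  54.5 225.6] q6 1.64
```

```bash
for i in 1 2 ; do python3 steer.py '0.001,0,0,0,0,0;0.001,0,0,0,0,0'>/dev/null; python3 f.py;done
```

```text
jig-frame F [-7.3  4.7  2.8] Mz [7.450e-01 1.014e+00 1.000e-03] phi -0.179 [572.6  54.4 225.7] q6 1.64
jig-frame F [-10.    3.4   4.9] Mz [ 0.843  1.435 -0.04 ] phi -0.179 [573.4  54.3 225.7] q6 1.64
```

Scaled: -0.5 mm is -0.0005.

```bash
python3 steer.py '0,0,-0.0005,0,0,0;0,0,-0.0005,0,0,0'>/dev/null; python3 f.py;python3 steer.py '0.001,0,-0.0001,0,0,0;0.001,0,-0.0001,0,0,0;0.001,0,-0.0001,0,0,0'>/dev/null; python3 f.py
```

```text
jig-frame F [-7.7  4.8  0.3] Mz [ 0.802  1.035 -0.011] phi -0.179 [573.4  54.3 225.7] q6 1.64
jig-frame F [-10.3   3.9   2. ] Mz [0.819 1.483 0.034] phi -0.179 [574.1  54.2 225.7] q6 1.64
```

Scaled: 1 mm is 0.001, -0.3 mm is -0.0003.

```bash
python3 steer.py '0.001,0,-0.0003,0,0,0;0.001,0,-0.0003,0,0,0;0.001,0,-0.0003,0,0,0'>/dev/null; python3 f.py;python3 steer.py '0.001,0,-0.0003,0,0,0;0.001,0,-0.0003,0,0,0;0.001,0,-0.0003,0,0,0'>/dev/null; python3 f.py; python3 go.py 575 54 226 -0.179
```

```text
jig-frame F [-10.9   3.7   1.5] Mz [0.85  1.817 0.002] phi -0.179 [574.9  54.1 225.8] q6 1.64
jig-frame F [-13.3   3.2   0.5] Mz [ 0.957  2.002 -0.049] phi -0.179 [575.6  53.9 225.8] q6 1.64
shift [-0.6  0.  -0.2] rotvec [-0.     0.008  0.   ] now [575.6  53.9 225.8]
```

Scaled: -0.7 mm is -0.0007.

```bash
python3 steer.py '-0.0007,0,0,0,0.008,0;-0.0007,0,0,0,0.008,0;-0.0007,0,0,0,0.008,0;-0.0007,0,0,0,0.008,0'; python3 f.py;  python3 go.py 575 54 226 -0.179
python3 - <<'E'
from h import *
s=ctrl.capture("scene")[...,::-1]
cv2.imwrite("pics/p2.png",cv2.resize(s[180:265,290:400],(770,595),interpolation=2))
E
```

```text
time_s: 19.65
eef_pos: [574.7, 54.1, 225.7]
ee_rot: [-0.0, 0.996, -0.089, -0.0]
force: [-13.5, 5.5, 1.6]
grip_width: 0.081
grip_force: 70.1
jig-frame F [-14.2   3.    1.6] Mz [ 0.97   2.277 -0.017] phi -0.179 [574.7  54.1 225.7] q6 1.64
shift [ 0.3  0.1 -0.3] rotvec [-0.     0.001  0.   ] now [574.7  54.1 225.7]
```

View pics/p2.png

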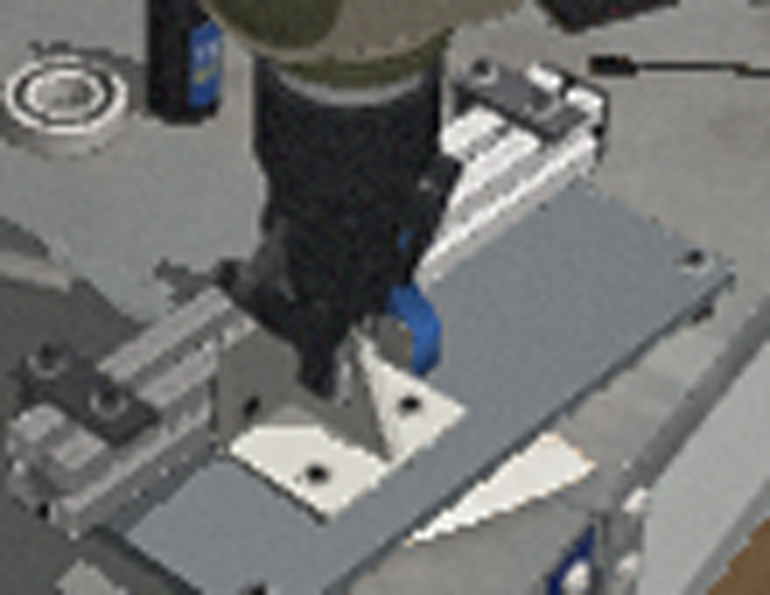

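The picture shows the bracket flat on the plate, pad against the post (left edge about (215,400)) and right end at the stop arm (about (410,330)). One small final push, then averaging.

Units first: shifts go in m. So 0.4 mm is 0.0004, -0.1 mm is -0.0001.

```bash
python3 steer.py '0.0004,0,-0.0001,0,0,0;0.0004,0,-0.0001,0,0,0;0.0004,0,-0.0001,0,0,0'>/dev/null; for i in 1 2 3; do python3 f.py; python3 steer.py '0,0,0,0,0,0;0,0,0,0,0,0' >/dev/null; done; python3 f.py
```

```text
jig-frame F [-16.    3.3   2.9] Mz [1.041 2.546 0.012] phi -0.179 [574.9  54.1 225.7] q6 1.64
jig-frame F [-15.1   2.8   3. ] Mz [1.003 2.577 0.044] phi -0.179 [574.9  54.1 225.7] q6 1.64
jig-frame F [-15.8   2.8   2.4] Mz [ 0.954  2.598 -0.01 ] phi -0.179 [574.9  54.1 225.7] q6 1.64
jig-frame F [-16.1   3.6   2.8] Mz [ 1.016  2.578 -0.047] phi -0.179 [574.9  54.1 225.7] q6 1.64
```

```bash
python3 -c "
from rig import ctrl
print(ctrl.finish_job())"
```

```text
the job is handed in; nothing more can be done
None
```

I turned the clamp knob clockwise to its end stop, and the images show no shift of the stop. I then handed the job in with the bracket still gripped, standing flat against the stop and pressed on the post at an estimated 12 N (11–16 N allowing for friction).

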